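# Shut the wash-bay water at the dispatch desk

### The job

On the dispatch desk stands the grey shut-off box for the yard's wash-bay water: push its yellow cover aside, all the way back away from the robot, to reveal the two valve handles, then push the red handle (the one with the yellow disc) clockwise until it is fully shut, square across its pipe. Leave the cover open, leave the blue handle as it is, and do not pick up or shift anything else on the desk.

Things in the scene. Friction and masses are not known exactly. Their poses are not given: they have to be found in the camera images.
- valve_box: fixed grey shut-off box, 260 mm (its x) by 276 mm (its y), 76 mm tall; 6 mm rails outside along both y sides reach 81 mm up. Origin: centre of its underside, on the desk. x points to its far end, where two copper pipes go down into the desk; y points left seen from its near (robot) end. Near half: open bay under the cover; far half: solid deck 76 mm up, over which the cover slides
- bay (a point): middle of the box's open bay, level with the wall tops, 76 mm up. Inside, the bay is 122 mm (box x) by 260 mm (box y). Two pipes run along box x through it, at 65 mm to the right (-y) and 35 mm to the left (+y) of this point, each with a valve whose pivot lies 31 mm farther (+x) than this point
- cover (a joint): yellow sliding cover plate of the box (132 x 262 mm, 5 mm thick, its top 83 mm above the desk), running along the box's x: metres from fully closed (0) to its stop, fully open (0.125). It starts within 25 mm of closed. It needs about 3 N to slide, stays where it is left and cannot be lifted off
- cover_rib (a point): middle of the top edge of the black push rib standing on the cover near its robot end, 100 mm above the desk; rib 10 mm thick (box x), 150 mm long (box y), 17 mm tall above the cover. The cover plate reaches 18 mm beyond it towards the robot. The point moves with the cover
- red_handle (a joint): marked handle: red lever (with a yellow disc on top) of one of the two valves. Angle in rad: 0 = open, pointing along its pipe to the near end of the box (box -x); grows clockwise seen from above; 1.571 = shut against its stop, square across the pipe, pointing to box +y. Starts between 0 and 0.35. It takes about 0.12 N m to turn (2.5 N at 50 mm) and stays where it is left
- red_tip (a point): outer end of the red lever, half-way up its thickness (60 mm above the desk), 70 mm from its pivot; lever 14 mm wide and 12 mm thick, its top 66 mm and underside 54 mm above the desk; the valve and pipe below it reach 46 mm (within 26 mm of the pivot) and 38 mm above the desk
- red_pivot (a point): turning axis of the red lever (vertical), at the lever's mid height, 60 mm above the desk; the hub there is 22 mm across, its top 70 mm up
- blue_handle (a joint): handle of the other valve: plain blue lever of the same size and motion as the red one, 0 = open; starts between 0 and 0.35. To be left as it is. Which of the two valves is on which pipe changes
- blue_tip (a point): outer end of the blue lever, 70 mm from its pivot, 60 mm above the desk
- mug: bystander: white mug 80 mm across, 92 mm tall, loose on the desk; origin at the centre of its underside
- stamp: bystander: dark wooden hand stamp 32 mm across, 62 mm tall, standing on its face, loose on the desk; origin at the centre of its underside
- stapler: bystander: blue and black stapler 135 x 36 mm, 53 mm tall, loose on the desk; origin at the centre of its underside
- tape_dispenser: bystander: red desk tape dispenser 150 x 60 mm, 87 mm tall, loose on the desk; origin at the centre of its underside
- pen_cup: bystander: dark metal pen cup 80 mm across, 100 mm tall, pens to 150 mm, loose on the desk; origin at the centre of its underside
- calculator: bystander: black desk calculator 150 x 95 mm, 20 mm tall, loose on the desk; origin at the centre of its underside
- hole_punch: bystander: orange and dark steel hole punch 110 x 120 mm, 63 mm tall, loose on the desk; origin at the centre of its underside

How it is judged:
On the way, in this order (a step that is already met when the one before it is completed fails the run):
1. the cover is pushed back until the handles are revealed (at least 105 of its 125 mm) (value of joint cover above 0.105 m), for 0.2 s.
2. the red handle is pushed shut (at least 1.43 rad, 82 degrees) (value of joint red_handle above 1.43 rad), for 0.2 s.
At the end, for the whole second after the job is handed in: The cover is open by at least 105 mm, the red handle is at rest at 1.43 rad or more (stop at 1.571), the end of the blue handle is within 15 mm of where it was, and the mug, stamp, stapler, tape dispenser, pen cup, calculator and hole punch stand upright within 20 mm of where they were (value of joint cover above 0.105 m and value of joint red_handle above 1.43 rad and velocity of joint red_handle between -0.05 and 0.05 rad/s and distance of blue_tip from where it was at the start of the episode below 0.015 m and distance of each of mug, stamp, stapler, tape_dispenser, pen_cup, calculator, hole_punch from where it was at the start of the episode below 0.02 m and angle between each of mug, stamp, stapler, tape_dispenser, pen_cup, calculator, hole_punch's own z axis and vertical below 0.3 rad); the robot touches nothing.
It fails at once if a bystander on the desk (mug, stamp, stapler, tape dispenser, pen cup, calculator, hole punch) lifted or shifted by 20 mm or more (distance of any of mug, stamp, stapler, tape_dispenser, pen_cup, calculator, hole_punch from where it was at the start of the episode above 0.02 m).
It fails at once if a bystander on the desk tipped by 0.3 rad or more (angle between any of mug, stamp, stapler, tape_dispenser, pen_cup, calculator, hole_punch's own z axis and vertical above 0.3 rad).
It fails at once if blue handle's end moved by 15 mm or more (distance of blue_tip from where it was at the start of the episode above 0.015 m).
It also fails if it takes over 45 s, if anything falls off the work surface, if the arm or the gripper's body presses on something with over 40 N, if the wrist force passes 120 N, or if a joint passes its speed limit or range.

### The arm

A 6-joint arm with a two-finger parallel gripper is mounted at the origin on the work surface. World frame = base frame: x ahead of the robot, y to its left, z up, the work surface at z = 0. Lengths are in m, angles in rad, forces in N, time in s.
With the tool pointing down it reaches from about 0.4 to 0.925 m from the base axis. Payload 12.5 kg.
Tool frame: the origin (TCP) lies on the centre line of the jaws, within the pads' length; the fingertips stand 25 mm ahead of it and the grasp point (between the pads) lies 6 mm ahead of it; z points along the fingers, y is the line along which they close (so a half turn about z gives the same grasp; the last joint's range is limited). The gripper opens to 95 mm and grips with 3 to 60 N. Pads are 20 mm wide; open, the fingers measure 119 mm over their backs; the gripper's body (75 mm by 180 mm) begins 59 mm behind the grasp point.
Start: joints at [-1.276, 0.491, 1.559, -0, 1.092, -0.106], TCP at [0.244, -0.575, 0.24] pointing down, gripper open.
Joint ranges: [-3.1, 3.1], [-0.84, 2.19], [0.05, 2.79], [-1.13, 4.28], [0.06, 2.93], [-2.69, 2.69]. Speed limits (rad/s): [2.22, 2.22, 2.79, 3.14, 3.14, 3.14].

### API

Orientations are given as [roll, pitch, yaw] about the fixed x, y, z axes, in that order (R = Rz(yaw) Ry(pitch) Rx(roll)).
In Python, from rig import telemetry, viewer, manip gives the robot as it stands.
- The arm moves only by the tool step_arm, never from a script. Its argument "commands" is text: rows parted by semicolons, each of 7 numbers parted by spaces: the finger opening in mm, from 0 to 95.1, then the shift along the tool's x, y, z in mm, then the turn, a rotation vector about the tool's x, y, z in units of 6 degrees (1.0 is 6 degrees). In form: hand x y z ax ay az; .... A call has exactly 8 rows; each row is the pose to reach, as a shift and turn from the pose commanded when the call began, along the tool's axes at that moment; what a row does not reach only later rows make up. A row lasts 1/10 s, in which the tool goes at most 50 mm and 8.59 degrees, less where a joint would pass 70% of its speed; a pose out of reach is approached as far as the arm can. A call with a gripper value outside its range is refused whole. The fingers move at their own pace and stop on an object; "squeeze" is the grip in N (left out, the last holds). Time passes only in rows, so rows that repeat a pose let the fingers close, or fill a call up. It gives the time, the measured TCP pose, the force, the opening and the grip force at its end, in the units of the state.
- telemetry.observe(): the state, without advancing time (a new reading comes with each control period).
- viewer.camera(name): name is "scene" or "top" or "wrist"; returns a dict with "frame" (400x640x3 uint8, red, green, blue), "z_map" (400x640 float32, m along the optical axis (not along the pixel's ray), 0 where there is no reading), "fovy" (degrees; the focal length in pixels is half the picture's height over the tangent of half this angle, whatever the lens; pixels are square), "cx", "cy" (the principal point, pixels), "eye" and "attitude" of the camera in the world. Camera axes: x right, y down, z forward; pixel columns grow to the right and rows downward; lengths in m; the calibration is good to about 2 mm. A picture is of the moment at which its call begins.
- manip.job_done(): hands the job in; it is judged then, once.
The state is a dict: "time": time; "qpos": joint angles; "dq": joint speeds; "joint_torque": joint torques, N m; "tcp_pos": TCP position; "ee_rot": TCP orientation; "ft_force": force on the tool from outside, world axes, zero at the start; "ft_torque": the same for the moment, N m; "finger_gap": finger opening in m; "gripper_force": force on a finger pad.
Only numpy, scipy, OpenCV 4.12 (cv2) and the standard library are available. Lean on these libraries where they do the work, as an engineer would, in place of code of your own. Each camera call takes 0.05 s, during which the arm holds its last target. There are 200 camera calls.

## Working session

There is one attempt and no reset: what is moved stays moved. The work goes in short steps, Python scripts to look and compute and a tool call to move; the robot and the scene stay as the last step left them, time stands still between calls to the robot, and variables do not carry over. Pictures are saved under pics/ and viewed, at most 10 in all, crops included, and the job is handed in when it is done.

Besides the shell and the picture viewer there is one more tool, called as name(argument=value, ...) on one line, values as JSON. step_arm: Moves the arm, as the interface text tells. Its arguments: {"type":"object","properties":{"commands":{"type":"string"},"squeeze":{"type":"number"}},"required":["commands"]}

```bash
mkdir -p pics; cat > h.py <<'E'
import numpy as np, cv2
from rig import telemetry, viewer, manip
def cam(n):
    c=viewer.camera(n); np.savez(f'/tmp/{n}.npz',**c); return c
def R(c):
    a=np.array(c['attitude'],float)
    if a.shape==(3,3): return a
    if a.size==3:
        from scipy.spatial.transform import Rotation as r
        return r.from_euler('xyz',a).as_matrix()
    raise Exception(a)
def pt(c,u,v,z=None):
    f=200/np.tan(np.radians(float(c['fovy']))/2)
    d=R(c)@np.array([(u-c['cx'])/f,(v-c['cy'])/f,1]); e=np.array(c['eye'])
    return e+d*((z-e[2])/d[2] if z is not None else c['z_map'][int(v),int(u)])
E
python3 - <<'E'
from h import *
for n in('top','scene'):
    c=cam(n); print(n,c['eye'],c['attitude'],c['fovy'],c['cx'],c['cy'])
    cv2.imwrite(f'pics/{n}1.png',c['frame'][:,:,::-1])
print(telemetry.observe())
E
```

```text
top [ 0.17376922 -0.04606201  1.6452186 ] [-2.92093338e+00 -1.47756925e-03 -1.51024475e+00] 46.980611985723264 323.7024750114109 195.06327036194884
scene [ 1.04737552 -0.68510264  1.50126353] [-2.61727118 -0.01162441  0.7148235 ] 43.839198075776466 324.9200755281507 198.45103557191288
{'time': 0.1, 'qpos': array([-1.27561949e+00,  4.91491331e-01,  1.55937726e+00, -1.82040072e-05,
        1.09171431e+00, -1.05624165e-01]), 'dq': array([ 0.00139898, -0.0016509 , -0.00021002, -0.00135693,  0.00051169,
       -0.00055343]), 'joint_torque': array([ 2.34063795e-03, -6.13622689e+01, -2.58604646e+01,  6.93632173e-02,
        4.70549392e-02, -4.22243215e-05]), 'tcp_pos': array([ 0.24379553, -0.57528473,  0.23912899]), 'ee_rot': array([-3.14060623e+00, -8.83429522e-05,  4.00809359e-01]), 'ft_force': array([-0.04059872, -0.25076983,  0.85915016]), 'ft_torque': array([0.0024597 , 0.03869085, 0.04437785]), 'gripper_force': 0.0, 'finger_gap': 0.09479811066948476}
```

View pics/top1.png

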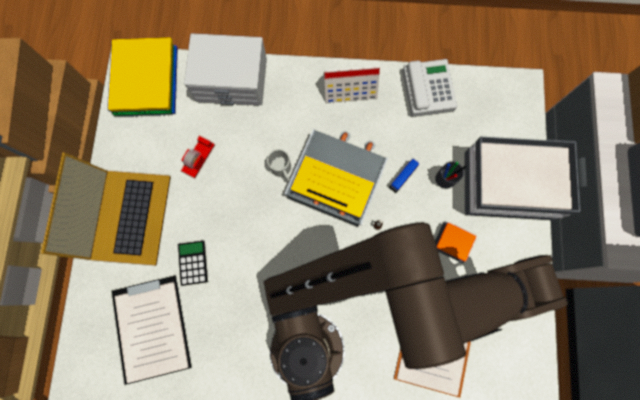

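View pics/scene1.png

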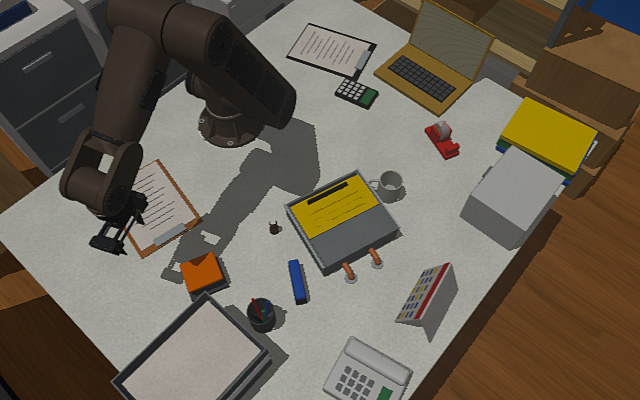

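```bash
python3 - <<'E'
from h import *
def world(c):
    f=200/np.tan(np.radians(float(c['fovy']))/2); z=c['z_map']
    v,u=np.mgrid[:400,:640]
    d=np.stack([(u-c['cx'])/f,(v-c['cy'])/f,np.ones_like(z)],-1)*z[...,None]
    return d@R(c).T+c['eye']
for n,(u0,u1,v0,v1) in dict(top=(282,390,126,226),scene=(275,402,165,285)).items():
    c=dict(np.load(f'/tmp/{n}.npz')); W=world(c); h=cv2.cvtColor(c['frame'],cv2.COLOR_RGB2HSV)
    roi=np.zeros((400,640),bool); roi[v0:v1,u0:u1]=1
    y=roi&(h[...,0]>20)&(h[...,0]<35)&(h[...,1]>150)&(abs(W[...,2]-.083)<.012)
    r=cv2.minAreaRect(W[y][:,:2].astype(np.float32)*1000); print(n,'yellow',r,cv2.boxPoints(r).round().tolist(),np.median(W[y][:,2]))
    g=roi&(W[...,2]>.066)&(W[...,2]<.105)
    k=cv2.connectedComponents(g.astype(np.uint8))[1]; l=k[y][0]; g=k==l
    r=cv2.minAreaRect(W[g][:,:2].astype(np.float32)*1000); print('box',r,cv2.boxPoints(r).round().tolist())
    b=g&(c['frame'].max(2)<60)&(W[...,2]>.085)
    r=cv2.minAreaRect(W[b][:,:2].astype(np.float32)*1000); print('rib',r,b.sum(),W[b].mean(0))
    cr=cv2.resize(c['frame'][v0-12:v1+12,u0-12:u1+12],None,fx=4.5,fy=4.5,interpolation=2); cv2.imwrite(f'pics/{n}c.png',cr[:,:,::-1]); print(cr.shape)
c=dict(np.load('/tmp/top.npz'))
for nm,u,v in(('stamp',377,224),('stapler',403,175),('pen',450,174),('mug',277,162),('punch',455,241)): print(nm,pt(c,u,v).round(3))
E
```

```text
top yellow ((559.8501586914062, -53.80708312988281), (263.0292663574219, 137.40138244628906), 70.87548828125) [[452.0, -156.0], [582.0, -201.0], [668.0, 48.0], [538.0, 93.0]] 0.08327943525338566
box ((597.0262451171875, -66.90208435058594), (288.2870178222656, 262.6761779785156), 71.04087829589844) [[426.0, -161.0], [674.0, -246.0], [768.0, 27.0], [520.0, 112.0]]
rib ((512.63134765625, -37.37248229980469), (137.36143493652344, 3.939574956893921), 71.144287109375) 31 [ 0.511165   -0.04162642  0.09919575]
(558, 594, 3)
scene yellow ((561.8818969726562, -51.6424560546875), (268.712158203125, 136.9053192138672), 71.3607406616211) [[454.0, -157.0], [584.0, -201.0], [670.0, 54.0], [540.0, 98.0]] 0.08339876996534112
box ((617.3551635742188, -17.4228515625), (398.00518798828125, 264.21209716796875), 71.19717407226562) [[428.0, -163.0], [678.0, -248.0], [807.0, 128.0], [556.0, 214.0]]
rib ((548.5216064453125, 31.749610900878906), (300.8267517089844, 21.575397491455078), 66.51689910888672) 171 [ 0.51964721 -0.03415492  0.09590035]
(648, 680, 3)
stamp [ 0.447 -0.225  0.001]
stapler [ 0.622 -0.306  0.051]
pen [ 0.648 -0.486  0.009]
mug [0.655 0.154 0.008]
punch [ 0.394 -0.489  0.061]
```

View pics/topc.png

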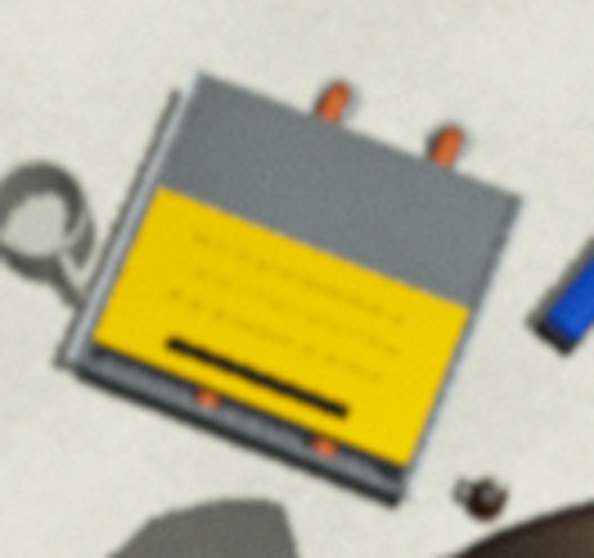

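step_arm(commands="0 33 -30 0 0 0 0; 0 66 -60 0 0 0 0; 0 99 -90 0 0 0 0; 0 132 -120 0 0 0 0; 0 165 -150 0 0 0 0; 0 198 -180 0 0 0 0; 0 231 -210 0 0 0 0; 0 264 -240 0 0 0 0", squeeze=10)

```text
time: 0.9
tcp_pos: [0.3936, -0.2498, 0.2396]
ee_rot: [-3.142, 0.0, 0.4]
ft_force: [1.2, -0.7, 0.7]
finger_gap: 0.0362
gripper_force: 0.0
```

step_arm(commands="0 30 -27 0 0 0 1.2; 0 60 -54 0 0 0 2.4; 0 90 -81 0 0 0 3.6; 0 120 -108 0 0 0 4.8; 0 150 -136 0 0 0 6; 0 178 -163 0 0 0 7; 0 178 -163 0 0 0 7; 0 178 -163 0 0 0 7")

```text
time: 1.7
tcp_pos: [0.4935, -0.0314, 0.2393]
ee_rot: [3.141, 0.001, -0.329]
ft_force: [-0.5, -0.8, 0.7]
finger_gap: 0.0005
gripper_force: 0.0
```

step_arm(commands="0 0 0 40 0 0 0; 0 0 0 80 0 0 0; 0 0 0 105 0 0 0; 0 0 0 118 0 0 0; 0 0 0 124 0 0 0; 0 0 0 124 0 0 0; 0 0 0 124 0 0 0; 0 0 0 124 0 0 0")

```text
time: 2.5
tcp_pos: [0.4939, -0.0323, 0.1165]
ee_rot: [-3.141, -0.002, -0.332]
ft_force: [-0.1, -0.2, -0.5]
finger_gap: 0.0002
gripper_force: 0.0
```

step_arm(commands="0 8 0 0 0 0 0; 0 20 0 0 0 0 0; 0 35 0 0 0 0 0; 0 50 0 0 0 0 0; 0 65 0 0 0 0 0; 0 80 0 0 0 0 0; 0 93 0 0 0 0 0; 0 100 0 0 0 0 0")

```text
time: 3.3
tcp_pos: [0.5895, -0.065, 0.1156]
ee_rot: [-3.142, -0.0, -0.332]
ft_force: [-3.3, 1.7, 2.3]
finger_gap: 0.0005
gripper_force: 1.5
```

step_arm(commands="0 2 0 0 0 0 0; 0 4 0 0 0 0 0; 0 6 0 0 0 0 0; 0 8 0 0 0 0 0; 0 9 0 0 0 0 0; 0 10 0 0 0 0 0; 0 10 0 0 0 0 0; 0 10 0 0 0 0 0")

```text
time: 4.1
tcp_pos: [0.5977, -0.0679, 0.1156]
ee_rot: [3.142, -0.0, -0.332]
ft_force: [-1.7, 0.5, -0.8]
finger_gap: 0.0009
gripper_force: 0.7
```

```bash
python3 - <<'E'
from h import *
for n in('scene',):
    c=cam(n); cr=cv2.resize(c['frame'][150:290,260:420],None,fx=4,fy=4,interpolation=2); cv2.imwrite('pics/s2.png',cr[:,:,::-1])
print(telemetry.observe()['ft_force'])
E
```

```text
[-1.28013492  0.99118305 -1.41923016]
```

View pics/s2.png

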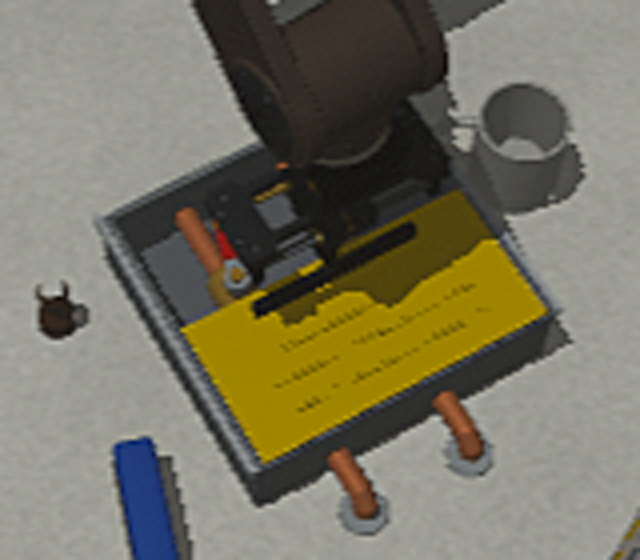

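step_arm(commands="0 -8 0 0 0 0 0; 0 -12 0 -30 0 0 0; 0 -30 0 -70 0 0 0; 0 -60 0 -110 0 0 0; 0 -90 0 -150 0 0 0; 0 -120 0 -180 0 0 0; 0 -120 0 -180 0 0 0; 0 -120 0 -180 0 0 0")

```text
time: 4.95
tcp_pos: [0.484, -0.0286, 0.2963]
ee_rot: [-3.141, -0.003, -0.332]
ft_force: [0.1, -0.3, -0.7]
finger_gap: 0.0004
gripper_force: 0.0
```

```bash
python3 - <<'E'
from h import *
a=cam('scene')['frame'][150:290,260:420]; b=cam('wrist')['frame']; t=cam('top')['frame'][115:235,270:400]
r=lambda i:cv2.resize(i,(400,int(400*i.shape[0]/i.shape[1])),interpolation=2)
a,b,t=map(r,(a,b,t)); o=np.zeros((600,800,3),np.uint8)
o[:a.shape[0],:400]=a; o[:t.shape[0],400:]=t; 
o[350:,:400]=b; cv2.imwrite('pics/m3.png',o[:,:,::-1])
E
```

```text
(no output)
```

View pics/m3.png

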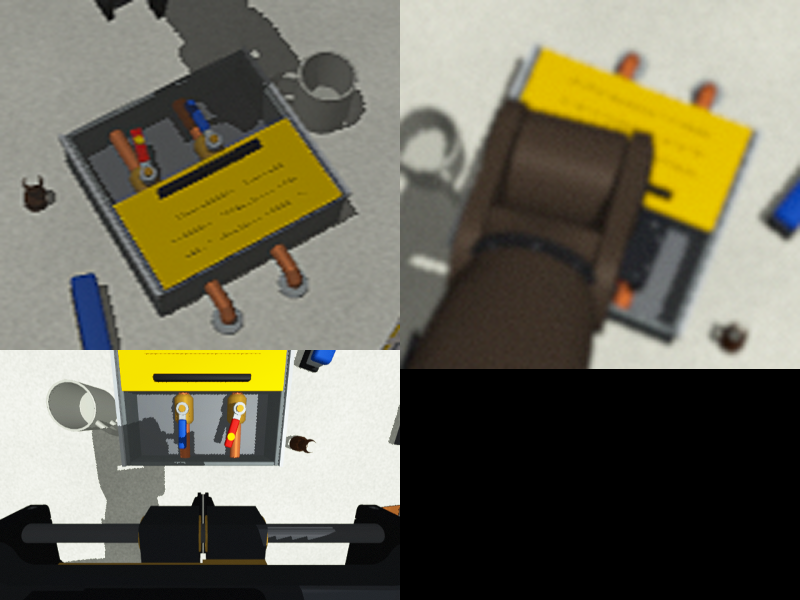

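```bash
python3 - <<'E'
from h import *
c=dict(np.load('/tmp/wrist.npz')); f=c['frame']; h=cv2.cvtColor(f,cv2.COLOR_RGB2HSV)
O=np.array([.597,-.067]); y=.331; ax=np.array([np.cos(y),-np.sin(y)]); ay=np.array([np.sin(y),np.cos(y)])
B=lambda p:((p[:2]-O)@ax*1000,(p[:2]-O)@ay*1000)
P=lambda u,v,z:print((u,v),np.round(B(pt(c,u,v,z)),1))
print('pred pivot',-61+31,-65)
P(382,93,.07);P(291,93,.07)
m=((h[...,0]<5)|(h[...,0]>175))&(h[...,1]>180)&(f[...,0]>120); m[:60]=0;m[200:]=0;m[:,:340]=0;m[:,420:]=0
v,u=np.nonzero(m); q=np.array([B(pt(c,a,b,.066)) for a,b in zip(u,v)]); print(q.min(0),q.max(0),cv2.minAreaRect(q.astype(np.float32)))
yl=(h[...,0]>20)&(h[...,0]<35)&(h[...,1]>150); yl[80:]=0; v,u=np.nonzero(yl); k=v==v[u==320].max(); print('cover edge',B(pt(c,320,v[u==320].max(),.083)))
cr=cv2.resize(f[50:200,170:470],None,fx=2.6,fy=2.6,interpolation=2); cv2.imwrite('pics/w4.png',cr[:,:,::-1])
E
```

```text
pred pivot -30 -65
(382, 93) [-27.6 -62.3]
(291, 93) [-27.4  35.2]
[-95.51945329 -63.95352436] [-45.10685479 -39.6205294 ] ((-70.0093002319336, -52.028926849365234), (13.465492248535156, 50.4801025390625), 73.9017105102539)
cover edge (np.float64(-1.1623276894624055), np.float64(3.8146789863317667))
```

View pics/w4.png

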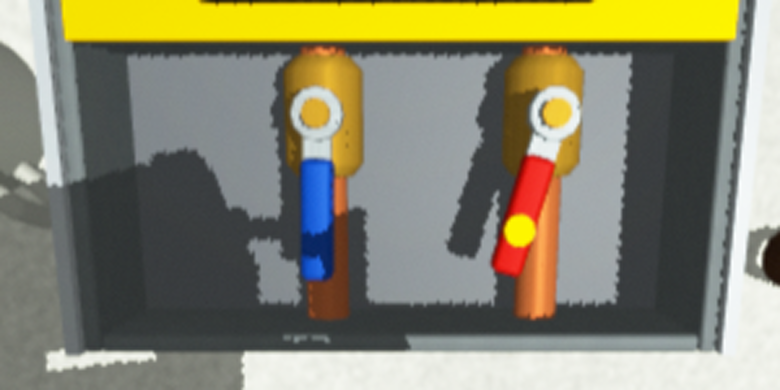

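step_arm(commands="0 17 41 0 0 0 0; 0 33 82 0 0 0 0; 0 33 82 45 0 0 0; 0 33 82 90 0 0 0; 0 33 82 130 0 0 0; 0 33 82 160 0 0 0; 0 33 82 170 0 0 0; 0 33 82 170 0 0 0")

```text
time: 5.9
tcp_pos: [0.4883, -0.117, 0.124]
ee_rot: [-3.142, 0.004, -0.332]
ft_force: [-0.8, -0.1, 0.7]
finger_gap: 0.0004
gripper_force: 0.0
```

step_arm(commands="0 0 0 15 0 0 0; 0 0 0 30 0 0 0; 0 0 0 40 0 0 0; 0 0 0 46 0 0 0; 0 0 0 48 0 0 0; 0 0 0 48 0 0 0; 0 0 0 48 0 0 0; 0 0 0 48 0 0 0")

```text
time: 6.7
tcp_pos: [0.4888, -0.1171, 0.0781]
ee_rot: [3.142, -0.001, -0.332]
ft_force: [-0.0, -0.7, 0.3]
finger_gap: 0.0004
gripper_force: 0.0
```

```bash
python3 - <<'E'
from h import *
s=telemetry.observe()
O=np.array([.597,-.067]); y=.331; ax=np.array([np.cos(y),-np.sin(y)]); ay=np.array([np.sin(y),np.cos(y)])
p=s['tcp_pos']; d=p[:2]-O; b=np.array([d@ax,d@ay])*1000; print(b,p[2],s['ft_force'])
piv=np.array([-29,-63.])
for t in np.arange(.28,1.6,.16).tolist()+[1.57]:
    r=48;n=np.array([np.sin(t),np.cos(t)])
    q=piv+r*np.array([-np.cos(t),np.sin(t)])-n*(7+10*n[0]+12*n[1]); print(round(t,2),np.round((q-b)*[1,-1],1))
E
```

```text
[-86.07129883 -82.50732109] 0.07806016088783843 [-0.02033208 -0.6871096   0.25499533]
0.28 [  5.1 -12.3]
0.44 [  4.2 -19.9]
0.6 [  4.7 -28. ]
0.76 [  6.7 -36.2]
0.92 [ 10.3 -44.2]
1.08 [ 15.5 -51.7]
1.24 [ 22.2 -58.3]
1.4 [ 30.3 -63.6]
1.56 [ 39.4 -67.3]
1.57 [ 40.  -67.5]
```

step_arm(commands="0 4 -10 0 0 0 0; 0 4 -20 0 0 0 0; 0 5 -28 0 0 0 0; 0 7 -36 0 0 0 0; 0 10 -44 0 0 0 0; 0 15 -52 0 0 0 0; 0 22 -58 0 0 0 0; 0 22 -58 0 0 0 0")

```text
time: 7.5
tcp_pos: [0.5294, -0.0688, 0.0775]
ee_rot: [-3.141, -0.001, -0.332]
ft_force: [0.9, -1.1, 0.6]
finger_gap: 0.0006
gripper_force: 0.0
```

step_arm(commands="0 4 -3 0 0 0 0; 0 8 -5 0 0 0 0; 0 12 -7 0 0 0 0; 0 15 -8 0 0 0 0; 0 17 -9 0 0 0 0; 0 19 -9 0 0 0 0; 0 19 -9 0 0 0 0; 0 19 -9 0 0 0 0")

```text
time: 8.3
tcp_pos: [0.5492, -0.0668, 0.0776]
ee_rot: [-3.141, 0.0, -0.332]
ft_force: [-1.3, 2.8, 0.2]
finger_gap: 0.0005
gripper_force: 1.4
```

step_arm(commands="0 1 0 0 0 0 0; 0 1 0 0 0 0 0; 0 2 0 0 0 0 0; 0 2 0 0 0 0 0; 0 3 0 0 0 0 0; 0 3 0 0 0 0 0; 0 3 0 0 0 0 0; 0 3 0 0 0 0 0")

```text
time: 9.1
tcp_pos: [0.5496, -0.067, 0.0774]
ee_rot: [3.141, 0.006, -0.332]
ft_force: [-12.7, 8.0, 7.5]
finger_gap: 0.0005
gripper_force: 7.3
```

```bash
python3 - <<'E'
from h import *
print(telemetry.observe()['ft_force'])
f=cam('wrist')['frame']; a=cam('scene')['frame'][150:290,260:420]
o=np.vstack([cv2.resize(f,(400,250)),cv2.resize(a,(400,350),interpolation=2)])
cv2.imwrite('pics/m5.png',o[:,:,::-1])
E
```

```text
[-12.65054691   7.95657609   7.54882653]
```

View pics/m5.png

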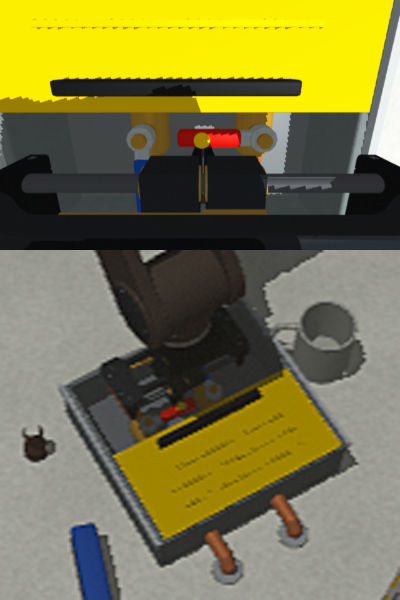

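The handle is square across its pipe and the force has risen to about 15 N, so it is on its stop. Next I back off and lift clear.

step_arm(commands="0 -8 0 0 0 0 0; 0 -16 0 0 0 0 0; 0 -16 0 -30 0 0 0; 0 -16 0 -70 0 0 0; 0 -30 0 -115 0 0 0; 0 -60 0 -155 0 0 0; 0 -100 0 -180 0 0 0; 0 -100 0 -180 0 0 0")

```text
time: 10.0
tcp_pos: [0.4551, -0.0344, 0.261]
ee_rot: [-3.141, -0.006, -0.332]
ft_force: [0.0, -0.0, -0.5]
finger_gap: 0.0006
gripper_force: 0.0
```

```bash
python3 - <<'E'
from h import *
f=cam('wrist')['frame']; a=cam('scene')['frame'][150:290,260:420]
o=np.vstack([cv2.resize(f,(400,250)),cv2.resize(a,(400,350),interpolation=2)])
cv2.imwrite('pics/m6.png',o[:,:,::-1])
E
```

```text
(no output)
```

View pics/m6.png

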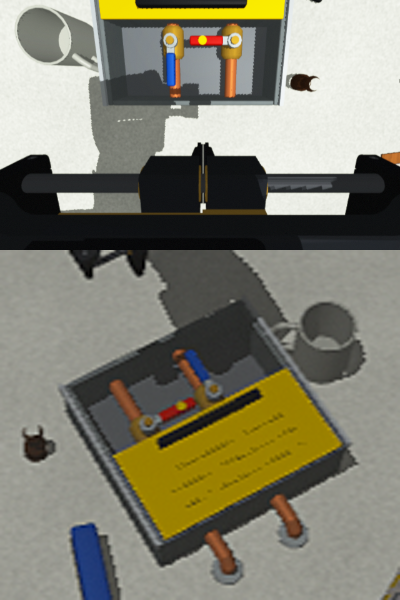

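The red handle is square across its pipe, the cover is open, and the blue handle and bystanders have not moved. I'm handing the job in.

```bash
python3 -c "
from rig import manip; print(manip.job_done())"
```

```text
the job is handed in; nothing more can be done
None
```

The cover is pushed back (about 120 of its 125 mm), the red handle is shut against its stop, and the blue handle and the objects around the box look unmoved in the last pictures; I handed the job in at about 10 s and got no verdict back.

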